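Stand the fallen solvent dispenser back up on its drip mat

ROBOT

A 6-joint arm with a two-finger parallel gripper is mounted at the origin on the work surface. World frame = base frame: x ahead of the robot, y to its left, z up, the work surface at z = 0. Lengths are in m, angles in rad, forces in N, time in s.
With the tool pointing down it reaches from about 0.35 to 0.875 m from the base axis. Payload 4.2 kg.
Tool frame: the origin (TCP) lies on the centre line of the jaws, within the pads' length; the fingertips stand 19 mm ahead of it and the grasp point (between the pads) is the TCP; z points along the fingers, y is the line along which they close (so a half turn about z gives the same grasp; the last joint's range is limited). The gripper opens to 85 mm and grips with 20 to 120 N. Pads are 22 mm wide; open, the fingers measure 114 mm over their backs; the gripper's body (76 mm by 85 mm) begins 54 mm behind the grasp point. The pads swing forward as they close: fully open they stand 13 mm farther back than shut.
Start: joints at [-1.055, 0.385, 0.008, 0, -1.194, -0.259], TCP at [0.159, -0.604, 0.25] pointing down, gripper open.
Joint ranges: [-3.14, 3.14], [-1.21, 2.06], [-1.07, 1.41], [-3.16, 2.05], [-2.99, -0.16], [-3.1, 3.1]. Speed limits (rad/s): [2.79, 2.79, 3.14, 3.14, 3.14, 3.14].

INTERFACE

Orientations are given as a unit quaternion [w, x, y, z].
In Python, from plant import bot, grab_frame, workorder gives the robot as it stands.
- The arm moves only by the tool play_rows, never from a script. Its argument "commands" is one flat list of numbers, 4 for each row, row after row: the shift along the tool's x, y, z in units of 5 cm (1.0 is 5 cm), then the turn about the tool's z in units of 0.12 rad (1.0 is 0.12 rad). In form: [dx, dy, dz, spin, dx, dy, dz, spin, ...]. A call has 1 to 5 rows; each row shifts and turns the commanded pose from where the row before left it, along the tool's axes as they then stand; what a row does not reach is not made up. A row lasts 1/10 s, in which the tool goes at most 50 mm and 8.59 degrees, less where a joint would pass 70% of its speed; a pose out of reach is approached as far as the arm can. A call with a number of a shift or a turn outside -1 to 1 is refused whole. A call with a gripper value outside its range is refused whole. "claw" is the gripper's target within -1 to 1 (shut at 1, half-way at 0, fully open at -1), set as the call begins (left out, the last holds). The fingers move at their own pace and stop on an object; "squeeze" is the grip in N (left out, the last holds). Time passes only in rows, so rows that do not move let the fingers close. It gives the time, the measured TCP pose, the force, the opening and the grip force at its end, in the units of the state.
- bot.sense(): the state, without advancing time (a new reading comes with each control period).
- grab_frame(name): name is "side" or "top"; returns a dict with "color" (400x640x3 uint8, red, green, blue), "mtx" (3x3 intrinsics, pixels), "distortion" ([k1, k2, p1, p2, k3] as OpenCV has them; the pictures are not rectified), "pose" (4x4, takes a point from camera to world coordinates). Camera axes: x right, y down, z forward; pixel columns grow to the right and rows downward; lengths in m; the calibration is good to about 2 mm. A picture is of the moment at which its call begins. There is no depth.
- workorder.finish_job(): hands the job in; it is judged then, once.
The state is a dict: "clock": time; "joint_positions": joint angles; "joint_vel": joint speeds; "joint_torque": joint torques, N m; "ee_pos": TCP position; "orientation": TCP orientation; "ft_force": force on the tool from outside, world axes, zero at the start; "moment": the same for the moment, N m; "opening": finger opening in m; "grasp_force": force on a finger pad.
Only numpy, scipy, OpenCV 4.12 (cv2) and the standard library are available. Lean on these libraries where they do the work, as an engineer would, in place of code of your own. Each camera call takes 0.05 s, during which the arm holds its last target. There are 200 camera calls.

TASK

One of the two square solvent dispensers on the electronics bench has fallen over. Stand the fallen one upright in the middle of the square rubber drip mat, setting it down rather than dropping it, and leave the standing dispenser and the round paste jar where they are.

Things in the scene. Friction and masses are not known exactly. Their poses are not given: they have to be found in the camera images.
- bottle: The fallen dispenser: rigid white bottle, square body 44 x 44 mm and 95 mm tall, then a narrow neck and a round steel dish top 42 mm across; 140 mm tall in all, 0.15 to 0.3 kg, centre of mass 58 mm from the base. It lies flat on a side of its body, axis 22 mm above the bench, top roughly to the robot's right (-y). Origin: centre of its base; z runs along its axis to the top; x, y square to its sides.
- mat: The drip mat: flat black rubber square, 130 x 130 mm and 3 mm thick, with a thin grey border, fixed on the bench. It lies to the left or the right of the fallen dispenser. Origin: centre of its underside, at bench height; z is up.
- twin: The other dispenser, of the same shape and size, standing upright on the bench farther from the robot. To be left alone. Origin: centre of its base; z is up along its axis.
- jar: Round solder paste jar with a black lid, 66 mm in diameter and 68 mm tall, standing on the bench farther from the robot. To be left alone. Origin: centre of its base; z is up.
There are look-alikes about, which are no part of the job. Leave any blue, red or yellow look-alike of the bottle alone.

How it is judged:
At the end, for the whole second after the job is handed in: The fallen dispenser stands on its base on the drip mat, released and at rest, upright within 10 degrees, its base centre within 30 mm of the mat's centre; the other dispenser and the jar still stand within 30 mm of where they were (angle between each of bottle, twin, jar's own z axis and vertical below 0.175 rad and horizontal distance between bottle and mat below 0.03 m and contact force between bottle and mat above 0.5 N and contact force between bottle and the fingers below 0.05 N and linear speed of bottle below 0.03 m/s and distance of each of twin, jar from where it was at the start of the episode below 0.03 m); the robot touches nothing.
It fails at once if the dispenser is let go in the air, its base more than 35 mm above the bench (height (world z) of bottle above 0.035 m and contact force between bottle and anything else below 0.01 N).
It fails at once if the standing dispenser is pushed more than 30 mm or knocked over (distance of twin from where it was at the start of the episode above 0.03 m or angle between twin's own z axis and vertical above 0.5 rad).
It fails at once if the jar is pushed more than 30 mm or knocked over (distance of jar from where it was at the start of the episode above 0.03 m or angle between jar's own z axis and vertical above 0.5 rad).
It also fails if it takes over 35 s, if anything falls off the work surface, if the arm or the gripper's body presses on something with over 40 N, if the wrist force passes 120 N, or if a joint passes its speed limit or range.

## Working session

There is one attempt and no reset: what is moved stays moved. The work goes in short steps, Python scripts to look and compute and a tool call to move; the robot and the scene stay as the last step left them, time stands still between calls to the robot, and variables do not carry over. Pictures are saved under pics/ and viewed, at most 10 in all, crops included, and the job is handed in when it is done.

Besides the shell and the picture viewer there is one more tool, called as a command line: name --argument value ..., lists and objects as JSON in quotes. play_rows: Moves the arm, as the interface text tells. Shifts and turns lie within -1 to 1; 1 stands for 5 cm of shift or 0.12 rad of turn. Its arguments: {"type":"object","properties":{"commands":{"type":"array"},"claw":{"type":"number"},"squeeze":{"type":"number"}},"required":["commands"]}

```bash
ls; mkdir -p pics
python3 - <<'E'
from plant import bot, grab_frame
import cv2,numpy as np
s=bot.sense(); print({k:np.round(v,3).tolist() for k,v in s.items()})
for n in("side","top"):
    f=grab_frame(n); cv2.imwrite(f"pics/{n}0.png",f["color"][:,:,::-1]); print(n,np.round(f["mtx"],1).tolist(),f["distortion"],np.round(f["pose"],3).tolist())
E
```

```text
pics
{'clock': 0.0, 'joint_positions': [-1.055, 0.386, 0.007, -0.001, -1.194, -0.259], 'joint_vel': [0.0, -0.001, -0.0, -0.0, 0.0, -0.0], 'joint_torque': [0.0, -39.228, 18.84, 4.186, -0.005, -0.0], 'ee_pos': [0.159, -0.604, 0.249], 'orientation': [-0.0, -0.128, 0.992, 0.001], 'ft_force': [-0.43, -0.099, -0.446], 'moment': [0.07, 0.003, 0.039], 'grasp_force': 0.0, 'opening': 0.085}
side [[378.6, 0.0, 315.7], [0.0, 378.6, 204.0], [0.0, 0.0, 1.0]] [-0.0003122  0.         0.         0.         0.       ] [[-0.987, -0.094, 0.133, 0.464], [-0.162, 0.525, -0.835, 0.723], [0.009, -0.846, -0.533, 0.48], [0.0, 0.0, 0.0, 1.0]]
top [[470.0, 0.0, 322.5], [0.0, 470.0, 191.7], [0.0, 0.0, 1.0]] [0.02141143 0.         0.         0.         0.        ] [[0.001, -0.989, 0.148, 0.423], [-1.0, 0.001, 0.014, 0.074], [-0.014, -0.148, -0.989, 1.145], [0.0, 0.0, 0.0, 1.0]]
```

View pics/side0.png

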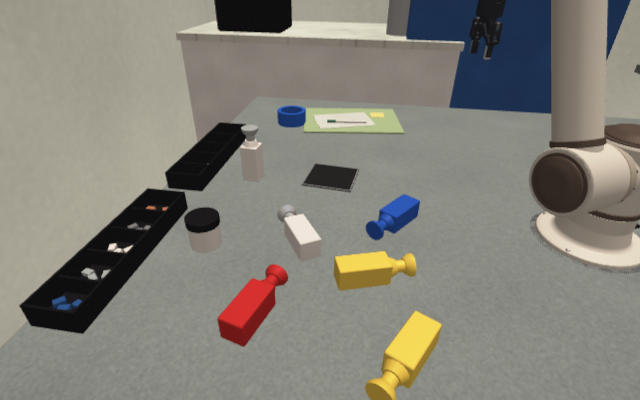

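View pics/top0.png

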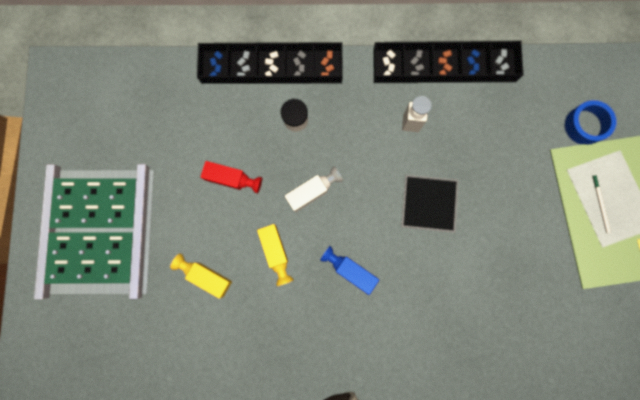

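The side view shows the white fallen bottle at (300,235), its dish at (287,212), the twin at (252,160), the jar at (204,230) and the mat at (331,177). In the top view, the bottle is at (308,192), its dish at (335,175), the mat at (430,203), the twin at (415,112) and the jar at (294,113).

```bash
cat > h.py <<'E'
import cv2,numpy as np
from plant import bot, grab_frame
def cast(f,px,z):
    px=np.array(px,float).reshape(-1,1,2)
    n=cv2.undistortPoints(px,f["mtx"],f["distortion"]).reshape(-1,2)
    d=np.c_[n,np.ones(len(n))]@f["pose"][:3,:3].T; o=f["pose"][:3,3]
    return o+d*((z-o[2])/d[:,2])[:,None]
def blob(m,near):
    c,_=cv2.findContours(m.astype(np.uint8),cv2.RETR_EXTERNAL,cv2.CHAIN_APPROX_NONE)
    c=[k for k in c if cv2.contourArea(k)>60]
    return min(c,key=lambda k:np.hypot(*(k.reshape(-1,2).mean(0)-near)))
E
python3 - <<'E'
from h import *
f=grab_frame("top"); im=f["color"].astype(int); mn=im.min(2); mx=im.max(2)
cv2.imwrite("pics/zoom.png",np.hstack([cv2.resize(f["color"][150:225,270:350,::-1],None,fx=5,fy=5,interpolation=cv2.INTER_CUBIC),cv2.resize(f["color"][85:160,375:455,::-1],None,fx=5,fy=5,interpolation=cv2.INTER_CUBIC)]))
b=blob((mn>170)&(mx-mn<50),(308,192)); r=cv2.minAreaRect(b); print(r)
p=cast(f,cv2.boxPoints(r),.044); print(np.round(p,3), np.round(np.linalg.norm(np.diff(p,axis=0),axis=1),3), p.mean(0))
m=blob(mx<60,(430,203)); r=cv2.minAreaRect(m); p=cast(f,cv2.boxPoints(r),.003); print(np.round(p,3),p.mean(0))
print("dish",cast(f,[[335,175]],.022), "base twin/jar",cast(f,[[412,130],[294,113]],[0]*2 if 0 else .03))
E
```

```text
((310.51483154296875, 189.1485137939453), (18.511756896972656, 52.06431579589844), 57.7243537902832)
[[0.579 0.182 0.044]
 [0.646 0.078 0.044]
 [0.608 0.054 0.044]
 [0.542 0.158 0.044]] [0.124 0.045 0.123] [0.59396251 0.11817214 0.044     ]
[[ 0.512 -0.107  0.003]
 [ 0.629 -0.118  0.003]
 [ 0.62  -0.236  0.003]
 [ 0.503 -0.223  0.003]] [ 0.56591603 -0.17099084  0.003     ]
dish [[0.63188303 0.05991586 0.022     ]] base twin/jar [[ 0.74151321 -0.12788003  0.03      ]
 [ 0.78561918  0.1604387   0.03      ]]
```

View pics/zoom.png

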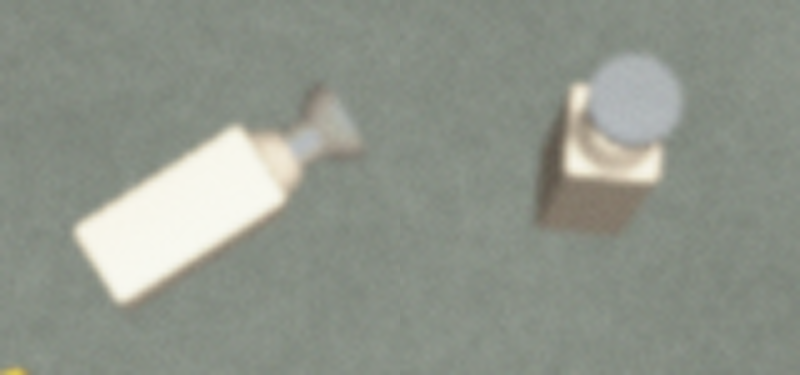

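The zoom shows the fallen body's corners at crop (75,232), (240,125), (285,200) and (122,303). The dish flares towards the top, with its rim from (322,90) to (360,150). I'll grip the dish across its diameter so the bottle hangs and pivots upright as it lifts.

```bash
cat > go.py <<'E'
from h import *
from scipy.spatial.transform import Rotation as R
def plan(t,yaw_axis=None):
    s=bot.sense(); w,x,y,z=s["orientation"]; M=R.from_quat([x,y,z,w]).as_matrix()
    print("t",round(s["clock"],2),"tcp",np.round(s["ee_pos"],4),"toolx",np.round(M[:,0],3),"need xyz(units)",np.round(M.T@(np.array(t)-s["ee_pos"])/.05,3),"opening",round(float(s["opening"]),4),"q",np.round(s["joint_positions"],2))
    if yaw_axis is not None:
        for sg in(1,-1):
            a=M.T@(sg*np.array([*yaw_axis,0])); print("spin units",round(np.arctan2(a[1],a[0])/.12,2))
E
python3 - <<'E'
from go import *
f=grab_frame("top"); q=lambda l:np.array(l)/5+[270-.4,150-.4]
c=cast(f,q([[75,232],[240,125],[285,200],[122,303]]),.044); base=(c[0]+c[3])/2; sh=(c[1]+c[2])/2
rim=cast(f,q([[322,90],[360,150]]),.022); rc=rim.mean(0)
print(base,sh,np.linalg.norm(sh-base),rc,np.linalg.norm(rim[0]-rim[1]),np.linalg.norm(rc[:2]-base[:2]))
a=(rc-base)[:2]; a/=np.linalg.norm(a); a2=(sh-base)[:2]; a2/=np.linalg.norm(a2); print(a,a2)
t=rc.copy(); t[:2]-=a*.005; t[2]=.15; print("target",t); plan(t,(a+a2)/2)
E
```

```text
[0.56054065 0.16834159 0.044     ] [0.61074443 0.09091101 0.044     ] 0.09228171144310765 [0.63535711 0.05312655 0.022     ] 0.03487751658594104 0.13737543262043006
[ 0.54461308 -0.83868743] [ 0.5440274  -0.83906745]
target [0.63263404 0.05731998 0.15      ]
t 0.2 tcp [ 0.1586 -0.6042  0.2497] toolx [-0.967 -0.254  0.   ] need xyz(units) [-12.528  10.388   2.005] opening 0.0852 q [-1.06  0.39  0.01 -0.   -1.19 -0.26]
spin units -15.75
spin units 10.43
```

play_rows --commands '[-0.3,0.25,0,0,-0.7,0.58,0,0,-0.7,0.58,0,0,-0.7,0.58,0,0,-0.7,0.58,0,0]' --claw -1

```text
clock: 0.7
ee_pos: [0.2766, -0.4393, 0.2502]
orientation: [-0.0, -0.128, 0.992, 0.0]
ft_force: [1.2, -0.7, 0.1]
opening: 0.0858
grasp_force: 0.0
```

play_rows --commands '[-0.7,0.58,0,0,-0.7,0.58,0,0,-0.7,0.58,0,0,-0.7,0.58,0,0,-0.7,0.58,0,0]'

```text
clock: 1.2
ee_pos: [0.4092, -0.2544, 0.2505]
orientation: [0.0, -0.128, 0.992, -0.0]
ft_force: [0.5, 0.1, 1.1]
opening: 0.0855
grasp_force: 0.0
```

play_rows --commands '[-0.7,0.58,0,0,-0.7,0.58,0,0,-0.7,0.58,0,0,-0.7,0.58,0,0,-0.7,0.58,0,0]'

```text
clock: 1.7
ee_pos: [0.5416, -0.0696, 0.2504]
orientation: [0.0, -0.128, 0.992, 0.0]
ft_force: [0.5, -1.0, 0.0]
opening: 0.0855
grasp_force: 0.0
```

play_rows --commands '[-0.7,0.58,0,0,-0.7,0.58,0,0,-0.7,0.58,0,0,-0.3,0.25,0,-0.75,0,0,0,-1]'

```text
clock: 2.2
ee_pos: [0.6329, 0.058, 0.2489]
orientation: [-0.001, -0.235, 0.972, 0.0]
ft_force: [-0.8, -0.6, -0.6]
opening: 0.0855
grasp_force: 0.0
```

play_rows --commands '[0,0,0.2,-1,0,0,0.3,-1,0,0,0.3,-1,0,0,0.3,-1,0,0,0.3,-1]'

```text
clock: 2.7
ee_pos: [0.6315, 0.0553, 0.1794]
orientation: [-0.0, -0.511, 0.86, 0.0]
ft_force: [0.3, -0.3, -0.2]
opening: 0.0852
grasp_force: 0.0
```

play_rows --commands '[0,0,0.2,-1,0,0,0.2,-1,0,0,0.2,-1,0,0,0,-1,0,0,0,-1]'

```text
clock: 3.2
ee_pos: [0.6313, 0.0552, 0.1494]
orientation: [0.001, 0.742, -0.671, -0.0]
ft_force: [0.6, 0.1, 0.3]
opening: 0.0852
grasp_force: 0.0
```

play_rows --commands '[0,0,0,-1,0,0,0,-1,0,0,0,-1,0,0,0,-1,0,0,0,0]'

```text
clock: 3.7
ee_pos: [0.6316, 0.0553, 0.15]
orientation: [0.0, 0.879, -0.477, -0.0]
ft_force: [0.4, -0.3, -0.1]
opening: 0.0856
grasp_force: 0.0
```

Run:
```python
from go import *
plan([.6326,.0573,.024],(.544,-.839))
```

```text
t 3.7 tcp [0.6316 0.0553 0.15  ] toolx [ 0.544 -0.839 -0.   ] need xyz(units) [-0.022 -0.04   2.521] opening 0.0856 q [ 0.34  0.48 -0.1  -0.   -0.99  0.23]
spin units 0.0
spin units -26.18
```

play_rows --commands '[0,-0.04,0.4,0,0,0,0.6,0,0,0,0.6,0,0,0,0.5,0,0,0,0.4,0]'

```text
clock: 4.2
ee_pos: [0.6326, 0.0561, 0.0234]
orientation: [0.001, 0.878, -0.479, -0.001]
ft_force: [-0.1, -0.9, 0.0]
opening: 0.085
grasp_force: 0.0
```

play_rows --commands '[0,0,0,0,0,0,0,0]'

```text
clock: 4.4
ee_pos: [0.6336, 0.0563, 0.0254]
orientation: [0.0, 0.879, -0.478, 0.0]
ft_force: [0.2, 0.0, -0.3]
opening: 0.0851
grasp_force: 0.0
```

Run:
```python
from go import *
plan([.6326,.0573,.024],(.544,-.839))
f=grab_frame("side"); cv2.imwrite("pics/s1.png",cv2.resize(f["color"][150:300,200:400,::-1],None,fx=4,fy=4,interpolation=cv2.INTER_CUBIC))
```

```text
t 4.4 tcp [0.6336 0.0563 0.0254] toolx [ 0.544 -0.839  0.   ] need xyz(units) [-0.027  0.007  0.029] opening 0.0851 q [ 0.34  0.63 -0.21  0.   -0.74  0.23]
spin units -0.0
spin units 26.18
```

View pics/s1.png

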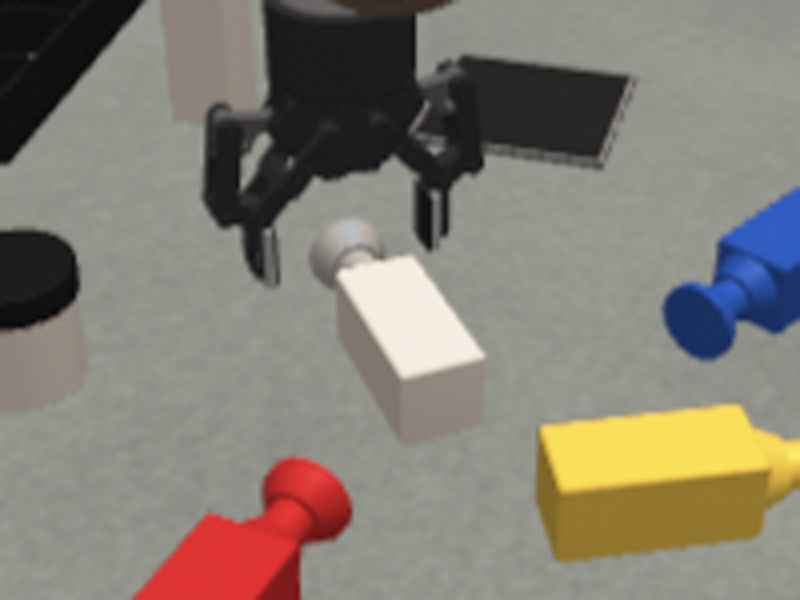

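The dish at crop (347,253) sits centred between the open pads at (270,255) and (430,215). Next I close the gripper.

play_rows --commands '[0,0,0,0,0,0,0,0,0,0,0,0,0,0,0,0,0,0,0,0]' --claw 1 --squeeze 40

```text
clock: 4.95
ee_pos: [0.6339, 0.0563, 0.026]
orientation: [-0.0, 0.879, -0.477, 0.001]
ft_force: [0.4, -0.0, 2.8]
opening: 0.0398
grasp_force: 40.0
```

play_rows --commands '[0,0,0,0,0,0,0,0,0,0,0,0]'

```text
clock: 5.25
ee_pos: [0.6339, 0.0563, 0.0258]
orientation: [-0.0, 0.879, -0.477, 0.001]
ft_force: [0.9, -1.3, 3.0]
opening: 0.0398
grasp_force: 40.1
```

play_rows --commands '[-0.1,0,-0.34,0,-0.1,0,-0.34,0,-0.18,0,-0.3,0,-0.18,0,-0.3,0,0,0,0,0]'

```text
clock: 5.75
ee_pos: [0.6187, 0.0814, 0.0916]
orientation: [-0.001, 0.879, -0.476, 0.001]
ft_force: [0.1, 0.7, -2.3]
opening: 0.0399
grasp_force: 40.6
```

Run:
```python
from go import *
plan([.566,-.171,.15])
f=grab_frame("side"); cv2.imwrite("pics/s2.png",cv2.resize(f["color"][150:300,200:400,::-1],None,fx=3,fy=3,interpolation=cv2.INTER_CUBIC))
```

```text
t 5.75 tcp [0.6187 0.0814 0.0916] toolx [ 0.546 -0.838  0.001] need xyz(units) [ 3.654  3.635 -1.178] opening 0.0399 q [ 0.39  0.53 -0.19  0.   -0.85  0.19]
```

View pics/s2.png

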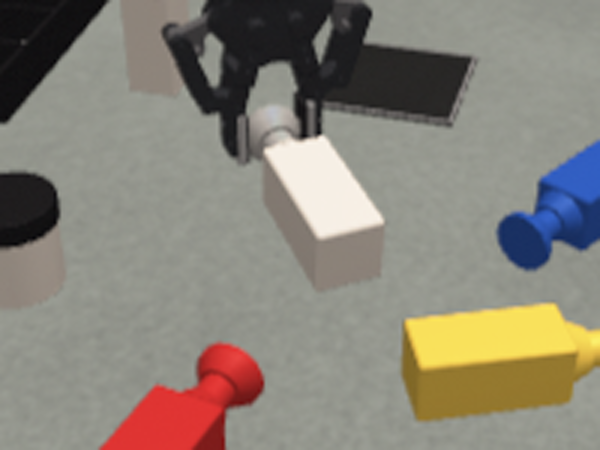

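The dish at crop (273,130) is held between the pads, and the bottle is tilting with its base edge still on the bench near (345,285). I'll continue the arc.

play_rows --commands '[-0.26,0,-0.24,0,-0.26,0,-0.24,0,-0.31,0,-0.17,0,-0.31,0,-0.17,0,-0.34,0,-0.1,0]'

```text
clock: 6.3
ee_pos: [0.5773, 0.1433, 0.1365]
orientation: [-0.001, 0.879, -0.477, 0.0]
ft_force: [0.1, 0.3, -1.5]
opening: 0.0399
grasp_force: 40.6
```

play_rows --commands '[-0.34,0,-0.1,0,-0.3,0,-0.05,0,-0.2,0,-0.05,0,0,0,0,0,0,0,0,0]'

```text
clock: 6.8
ee_pos: [0.5548, 0.1772, 0.1451]
orientation: [0.0, 0.879, -0.477, -0.0]
ft_force: [0.3, -1.2, -2.0]
opening: 0.0399
grasp_force: 40.6
```

Run:
```python
from go import *
plan([.566,-.171,.15])
f=grab_frame("side"); cv2.imwrite("pics/s3.png",cv2.resize(f["color"][120:300,200:440,::-1],None,fx=3,fy=3,interpolation=cv2.INTER_CUBIC))
```

```text
t 6.8 tcp [0.5548 0.1772 0.1451] toolx [ 0.545 -0.838  0.   ] need xyz(units) [ 5.961  3.608 -0.095] opening 0.0399 q [ 0.59  0.41 -0.24  0.   -0.92 -0.01]
```

View pics/s3.png

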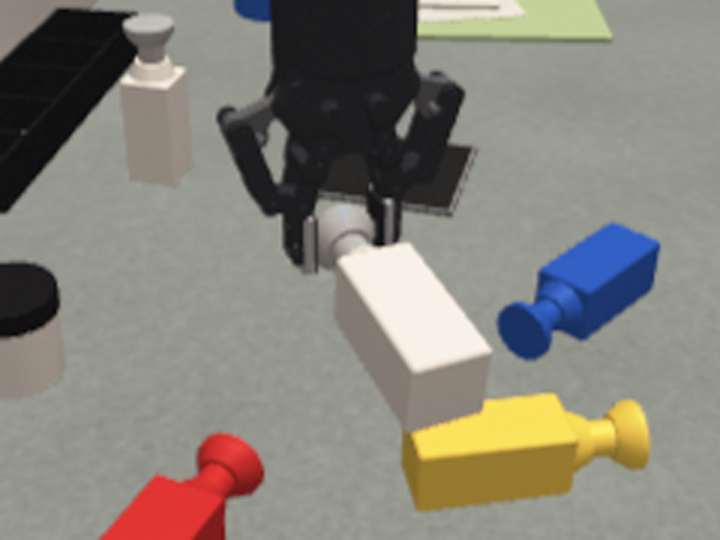

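The bottle, with its body at crop (415,330), stayed stiffly tilted in the grip and is now airborne just above the yellow one at (490,450). I'll back away to clear bench and loosen the squeeze so that it swings down.

play_rows --commands '[0.3,0,0,0,0.6,0,0,0,0.7,0,0,0,0.7,0,0,0,0.6,0.3,0,0]'

```text
clock: 7.35
ee_pos: [0.6236, 0.0449, 0.1448]
orientation: [-0.0, 0.879, -0.478, 0.001]
ft_force: [-0.6, 0.2, -2.3]
opening: 0.0396
grasp_force: 40.6
```

play_rows --commands '[0.3,0.4,0,0,0,0.4,0,0,0,0.3,0,0,0,0,0,0]'

```text
clock: 7.75
ee_pos: [0.582, 0.0022, 0.145]
orientation: [0.001, 0.878, -0.479, -0.001]
ft_force: [0.0, 0.0, -2.1]
opening: 0.0398
grasp_force: 40.6
```

play_rows --commands '[0,0,0,0,0,0,0,0,0,0,0,0]' --squeeze 20

```text
clock: 8.05
ee_pos: [0.5841, 0.005, 0.1452]
orientation: [-0.0, 0.879, -0.477, 0.0]
ft_force: [-0.7, -0.3, -0.8]
opening: 0.0398
grasp_force: 40.6
```

Run:
```python
from go import *
plan([.566,-.171,.15])
f=grab_frame("side"); cv2.imwrite("pics/s4.png",cv2.resize(f["color"][120:300,200:440,::-1],None,fx=3,fy=3,interpolation=cv2.INTER_CUBIC))
```

```text
t 8.05 tcp [0.5841 0.005  0.1452] toolx [ 0.545 -0.838  0.   ] need xyz(units) [ 2.755  2.222 -0.096] opening 0.0398 q [ 0.29  0.41 -0.24  0.   -0.92  0.29]
```

View pics/s4.png

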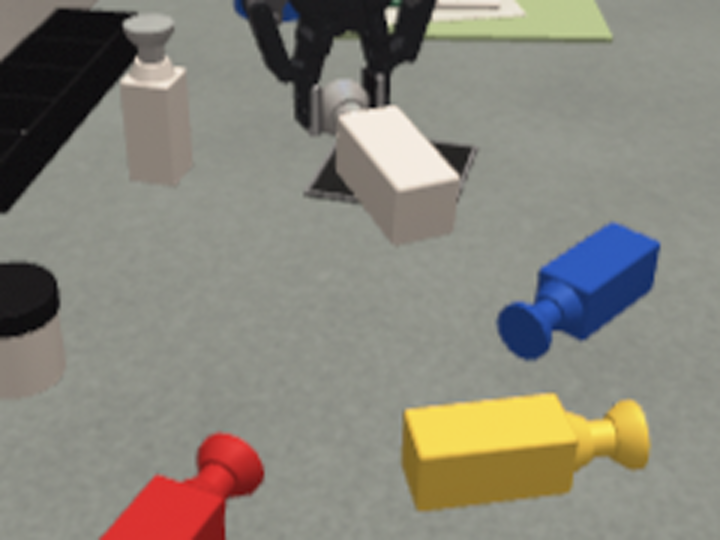

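The bottle, with its body at crop (395,170), is still stiff and tilted, and the grip still reads 40 N. I'll lower it close to the bench, then re-send the claw target with 20 N.

play_rows --commands '[0,0,0.3,0,0,0,0.4,0,0,0,0.3,0,0,0,0.2,0,0,0,0,0]'

```text
clock: 8.6
ee_pos: [0.5827, 0.0049, 0.0837]
orientation: [0.001, 0.879, -0.477, -0.001]
ft_force: [0.4, 0.2, -2.3]
opening: 0.0399
grasp_force: 40.6
```

play_rows --commands '[0,0,0,0,0,0,0,0,0,0,0,0]' --claw 1 --squeeze 20

```text
clock: 8.9
ee_pos: [0.584, 0.005, 0.0862]
orientation: [-0.001, 0.879, -0.477, 0.001]
ft_force: [-0.5, -0.1, -0.6]
opening: 0.04
grasp_force: 40.6
```

```bash
cat > ang.py <<'E'
from go import *
# base-face centroid vs body: bottle axis direction from side view, in the vertical plane through the TCP along tool x
def vplane(f,px,o,ax):
    px=np.array(px,float).reshape(-1,1,2); n=cv2.undistortPoints(px,f["mtx"],f["distortion"]).reshape(-1,2)
    d=np.c_[n,np.ones(len(n))]@f["pose"][:3,:3].T; c=f["pose"][:3,3]; nr=np.array([-ax[1],ax[0],0])
    p=c+d*((nr@(o-c))/(d@nr))[:,None]; return np.c_[(p-o)[:,:2]@ax[:2],p[:,2]]
E
python3 - <<'E'
from ang import *
plan([.566,-.171,.15])
f=grab_frame("side"); cv2.imwrite("pics/s5.png",cv2.resize(f["color"][120:300,200:440,::-1],None,fx=3,fy=3,interpolation=cv2.INTER_CUBIC))
print(bot.sense()["ft_force"],bot.sense()["grasp_force"])
im=f["color"].astype(int); m=(im.min(2)>165)&(im.max(2)-im.min(2)<50); m[:, :280]=0; m[:150]=0;m[260:]=0; m[:,380:]=0
r=blob(m,(340,190)); print(cv2.minAreaRect(r),cv2.approxPolyDP(r,4,True).reshape(-1,2).tolist())
E
```

```text
t 8.9 tcp [0.584  0.005  0.0862] toolx [ 0.545 -0.839  0.001] need xyz(units) [ 2.757  2.217 -1.278] opening 0.04 q [ 0.29  0.48 -0.3   0.   -0.79  0.29]
[-0.02173824 -0.19192254 -1.36153728] 40.636758394539356
((330.4878234863281, 194.60977172851562), (42.16691589355469, 18.74085235595703), 51.34019088745117) [[315, 180], [314, 187], [331, 210], [350, 206], [330, 181]]
```

Squeeze does not relax while the gripper is clamped. I'll lower until the base touches, open slightly, and re-grip at 20 N.

play_rows --commands '[0,0,0.2,0,0,0,0.2,0,0,0,0,0]'

```text
clock: 9.25
ee_pos: [0.5818, 0.0045, 0.0631]
orientation: [0.001, 0.879, -0.477, -0.002]
ft_force: [-0.9, 0.8, -1.4]
opening: 0.0399
grasp_force: 40.6
```

Run:
```python
from ang import *
plan([.566,-.171,.15])
f=grab_frame("side"); cv2.imwrite("pics/s5.png",cv2.resize(f["color"][120:300,200:440,::-1],None,fx=3,fy=3,interpolation=cv2.INTER_CUBIC))
print(bot.sense()["ft_force"])
```

```text
t 9.25 tcp [0.5818 0.0045 0.0631] toolx [ 0.544 -0.839 -0.002] need xyz(units) [ 2.769  2.182 -1.733] opening 0.0399 q [ 0.29  0.51 -0.32 -0.   -0.74  0.29]
[ 0.05928248 -0.3453164  -2.14523938]
```

View pics/s5.png

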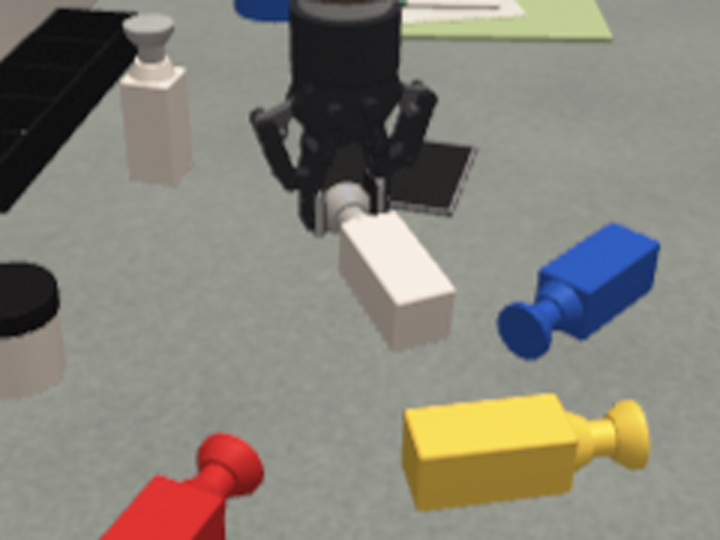

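The bottle is held at a shallow tilt. Its base face corners are at crop (400,350), (450,336), (455,290) and (395,302).

Run:
```python
from ang import *
f=grab_frame("side"); s=bot.sense(); ax=np.array([.544,-.839,0]); n=np.array([.839,.544,0])
q=lambda l:np.array(l)/3+[200-.3,120-.3]
o=s["ee_pos"]
print(vplane(f,q([[400,350],[395,302]]),o+.022*n,ax), vplane(f,q([[450,336],[455,290]]),o-.022*n,ax))
```

```text
[[-0.14528071  0.03708446]
 [-0.13561277  0.06851897]] [[-0.13223871  0.02673721]
 [-0.1345199   0.06545345]]
```

play_rows --commands '[0,0,0.2,0,0,0,0.2,0,0,0,0.1,0,0,0,0,0]'

```text
clock: 9.75
ee_pos: [0.5826, 0.0046, 0.039]
orientation: [0.001, 0.879, -0.477, -0.001]
ft_force: [-0.3, 0.3, -1.8]
opening: 0.0396
grasp_force: 40.6
```

play_rows --commands '[0,0,0.1,0,0,0,0,0]'

```text
clock: 9.95
ee_pos: [0.5833, 0.0048, 0.0349]
orientation: [0.0, 0.879, -0.477, -0.0]
ft_force: [-0.7, -0.7, -1.0]
opening: 0.0399
grasp_force: 40.7
```

play_rows --commands '[0,0,0,0,0,0,0,0,0.16,0,0,0,0,0,0.16,0,0,0,0,0]' --claw -0.3

```text
clock: 10.45
ee_pos: [0.5871, -0.0024, 0.0262]
orientation: [0.001, 0.879, -0.478, -0.001]
ft_force: [-0.2, -0.8, 0.6]
opening: 0.0555
grasp_force: 0.0
```

play_rows --commands '[0,0,0,0,0,0,0,0,0,0,0,0,0,0,0,0]' --claw 1 --squeeze 20

```text
clock: 10.85
ee_pos: [0.5876, -0.0019, 0.0273]
orientation: [0.0, 0.879, -0.477, -0.0]
ft_force: [0.1, -1.1, -0.8]
opening: 0.0406
grasp_force: 20.3
```

play_rows --commands '[0,0,-0.2,0,0,0,-0.3,0,0,0,-0.3,0,0,0,-0.2,0,0,0,0,0]'

```text
clock: 11.35
ee_pos: [0.5889, -0.0016, 0.0793]
orientation: [-0.001, 0.879, -0.477, 0.002]
ft_force: [1.2, -0.3, -1.4]
opening: 0.0407
grasp_force: 20.4
```

Run:
```python
from ang import *
plan([.566,-.171,.15])
f=grab_frame("side"); cv2.imwrite("pics/s6.png",cv2.resize(f["color"][120:300,200:440,::-1],None,fx=3,fy=3,interpolation=cv2.INTER_CUBIC))
print(bot.sense()["ft_force"])
```

```text
t 11.35 tcp [ 0.5889 -0.0016  0.0793] toolx [ 0.545 -0.838  0.002] need xyz(units) [ 2.593  2.224 -1.417] opening 0.0407 q [ 0.27  0.5  -0.29  0.   -0.78  0.3 ]
[ 0.46768915 -0.45920727 -0.49771107]
```

View pics/s6.png

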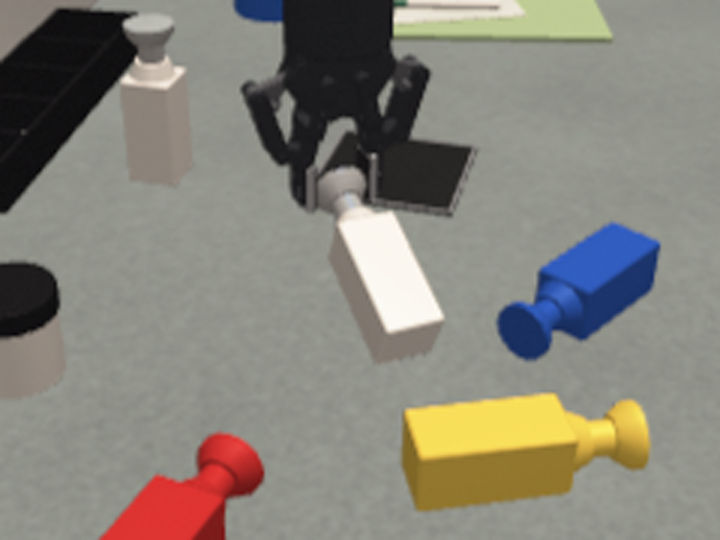

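At 20 N the bottle pivots. Its base is on the bench near crop (405,355) and the dish is raised at (343,185). I'll keep lifting.

play_rows --commands '[-0.1,0,-0.3,0,-0.1,0,-0.3,0,-0.15,0,-0.3,0,-0.15,0,-0.25,0,-0.1,0,-0.2,0]'

```text
clock: 11.9
ee_pos: [0.571, 0.024, 0.1461]
orientation: [-0.0, 0.879, -0.477, 0.0]
ft_force: [0.5, -1.0, -1.2]
opening: 0.0406
grasp_force: 20.4
```

play_rows --commands '[0,0,-0.1,0,0,0,0,0,0,0,0,0,0,0,0,0]'

```text
clock: 12.3
ee_pos: [0.571, 0.023, 0.149]
orientation: [0.001, 0.879, -0.477, -0.001]
ft_force: [-0.0, -0.3, -1.5]
opening: 0.0405
grasp_force: 20.5
```

```bash
cat > body.py <<'E'
from ang import *
def body(near,lim):
    f=grab_frame("side"); im=f["color"].astype(int); mn,mx=im.min(2),im.max(2)
    m=(mn>115)&(im[...,0]>im[...,2]+4)&(mx-mn<60); k=np.zeros_like(m); x0,x1,y0,y1=lim; k[y0:y1,x0:x1]=1
    m=(m&k).astype(np.uint8); m=cv2.morphologyEx(m,cv2.MORPH_OPEN,np.ones((3,3)))
    c=blob(m,near); return f,c,cv2.approxPolyDP(c,3,True).reshape(-1,2)
E
python3 - <<'E'
from body import *
plan([.566,-.171,.15]); print(bot.sense()["ft_force"])
f,c,p=body((330,190),(285,400,120,260)); print(p.tolist(),cv2.minAreaRect(c),cv2.boundingRect(c))
f,c,p=body((252,160),(230,275,120,200)); print("twin",p.tolist(),cv2.minAreaRect(c))
E
```

```text
t 12.3 tcp [0.571 0.023 0.149] toolx [ 0.544 -0.839 -0.001] need xyz(units) [ 3.2    2.196 -0.018] opening 0.0405 q [ 0.32  0.39 -0.26 -0.   -0.92  0.25]
[-0.01065499 -0.26106209 -1.50082233]
[[285, 131], [285, 259], [333, 259], [335, 255], [378, 250], [399, 259], [399, 233], [385, 232], [382, 239], [374, 241], [364, 230], [368, 220], [377, 219], [378, 209], [399, 195], [399, 134], [348, 134], [337, 145], [333, 164], [356, 167], [359, 171], [349, 193], [338, 191], [335, 178], [325, 171], [325, 166], [319, 167], [320, 173], [311, 183], [317, 184], [322, 227], [316, 225], [310, 187], [300, 185], [310, 168], [302, 163], [301, 151], [292, 145]] ((342.0, 195.0), (128.0, 114.0), 90.0) (285, 131, 115, 129)
twin [[232, 120], [245, 123], [243, 130], [258, 130], [255, 138], [245, 140], [230, 158], [230, 199], [274, 199], [274, 120]] ((252.0, 159.5), (43.99999237060547, 78.99998474121094), 0.0)
```

Run:
```python
from ang import *
f=grab_frame("side"); im=f["color"].astype(int)
print("twin",im[165,252],"bench",im[230,260],im[200,400])
m=((im[...,0]-im[...,1]>4)&(im.min(2)>95)).astype(np.uint8); m[:,:285]=0;m[:,390:]=0;m[:135]=0;m[255:]=0
m=cv2.morphologyEx(m,cv2.MORPH_OPEN,np.ones((3,3)))
n,l,st,ce=cv2.connectedComponentsWithStats(m)
for i in range(1,n):
    if st[i,4]>30: print(st[i],ce[i]); c,_=cv2.findContours((l==i).astype(np.uint8),0,2); print(cv2.approxPolyDP(c[0],2,True).reshape(-1,2).tolist())
s=bot.sense(); T=f["pose"]; P=np.array([s["ee_pos"],s["ee_pos"]-[0,0,.13]]); R=T[:3,:3]
pc=(P-T[:3,3])@R; print("tcp & below px",cv2.projectPoints(pc,np.zeros(3),np.zeros(3),f["mtx"],f["distortion"])[0].reshape(-1,2))
```

```text
twin [138 129 120] bench [143 146 137] [ 49  93 190]
[ 310  165   32   63 1396] [325.3782235  198.83452722]
[[322, 165], [318, 167], [310, 185], [316, 223], [326, 227], [341, 223], [336, 180]]
tcp & below px [[318.18981687 156.39395889]
 [317.48668445 209.59003647]]
```

Run:
```python
from ang import *
f=grab_frame("side"); s=bot.sense(); ax=np.array([.544,-.839,0]); n=np.array([.839,.544,0]); o=s["ee_pos"]
for px,k in(([[310,185],[316,223]],1),([[336,180],[341,223]],-1)):
    v=vplane(f,px,o+k*.022*n,ax); d=v[0]-v[1]; print(v.round(3),np.linalg.norm(d),"lean deg",np.degrees(np.arctan2(d[0],d[1])))
```

```text
[[-0.009  0.092]
 [-0.042  0.016]] 0.08250149827176471 lean deg 23.516480669303295
[[-0.041  0.11 ]
 [-0.072  0.023]] 0.09229329455779892 lean deg 19.630236556188578
```

The bottle now leans about 21° and the pad friction holds it there. I'll carry it over the mat, touch the base edge down, and drag it upright against the rubber.

play_rows --commands '[0,0,-0.2,0,0,0,-0.2,0,0.2,0.1,0,0,0.4,0.2,0,0,0.45,0.25,0,0]'

```text
clock: 13.0
ee_pos: [0.5772, -0.0364, 0.1704]
orientation: [-0.0, 0.879, -0.477, 0.0]
ft_force: [0.5, 0.0, -2.0]
opening: 0.0406
grasp_force: 20.6
```

play_rows --commands '[0.45,0.25,0,0,0.45,0.25,0,0,0.45,0.25,0,0,0.45,0.25,0,0,0.45,0.25,0,0]'

```text
clock: 13.5
ee_pos: [0.5857, -0.1659, 0.1701]
orientation: [-0.0, 0.879, -0.477, 0.0]
ft_force: [0.3, -0.3, -1.0]
opening: 0.041
grasp_force: 20.6
```

play_rows --commands '[0.45,0.2,0,0,0.3,0.12,0,0,0.18,0.08,0,0,0,0,0,0,0,0,0,0]'

```text
clock: 14.0
ee_pos: [0.5942, -0.2136, 0.1697]
orientation: [-0.0, 0.879, -0.477, -0.0]
ft_force: [0.3, 0.8, -1.8]
opening: 0.0406
grasp_force: 20.6
```

```bash
cat > seg.py <<'E'
from ang import *
def seg():
    f=grab_frame("side"); im=f["color"].astype(int); s=bot.sense(); T=f["pose"]
    P=np.array([s["ee_pos"],s["ee_pos"]-[0,0,.145]]); pc=(P-T[:3,3])@T[:3,:3]
    uv=cv2.projectPoints(pc,np.zeros(3),np.zeros(3),f["mtx"],f["distortion"])[0].reshape(-1,2); print("tcp/below px",uv.round(1).tolist())
    m=((im[...,0]-im[...,1]>4)&(im.min(2)>85)).astype(np.uint8); u,v=uv.mean(0).astype(int); k=np.zeros_like(m); k[max(v-45,0):v+70,u-38:u+55]=1; m*=k
    m=cv2.morphologyEx(m,cv2.MORPH_OPEN,np.ones((3,3)))
    n,l,st,ce=cv2.connectedComponentsWithStats(m)
    i=1+st[1:,4].argmax(); c,_=cv2.findContours((l==i).astype(np.uint8),0,2); print(st[i],cv2.approxPolyDP(c[0],2,True).reshape(-1,2).tolist()); return f,s
E
python3 - <<'E'
from seg import *
seg(); plan([.594,-.215,.148]); print(bot.sense()["ft_force"])
E
```

```text
tcp/below px [[323.9, 109.4], [322.8, 160.9]]
[ 317  113   56   53 1417] [[363, 113], [334, 116], [326, 114], [323, 121], [322, 117], [317, 118], [321, 128], [318, 131], [323, 165], [343, 163], [338, 127], [372, 124]]
t 14.05 tcp [ 0.5942 -0.2133  0.1698] toolx [ 0.545 -0.838 -0.   ] need xyz(units) [0.027 0.023 0.436] opening 0.0404 q [-0.09  0.46 -0.09 -0.   -1.03  0.67]
[ 0.07775127  0.23612532 -1.46358682]
```

Run:
```python
from ang import *
f=grab_frame("side"); s=bot.sense(); ax=np.array([.544,-.839,0]); n=np.array([.839,.544,0]); o=s["ee_pos"]
for px,k in(([[318,131],[323,165]],1),([[338,127],[343,163]],-1)):
    v=vplane(f,px,o+k*.022*n,ax); d=v[0]-v[1]; print(v.round(3),np.linalg.norm(d),"lean deg",np.degrees(np.arctan2(d[0],d[1])))
```

```text
[[-0.014  0.12 ]
 [-0.049  0.039]] 0.08820482902112986 lean deg 23.06776641335427
[[-0.04   0.134]
 [-0.076  0.049]] 0.0921577244332025 lean deg 23.326565693216544
```

play_rows --commands '[0.14,0,0.2,0,0,0,0.2,0,0,0,0.1,0,0,0,0,0,0,0,0,0]'

```text
clock: 14.6
ee_pos: [0.5981, -0.2198, 0.1445]
orientation: [0.0, 0.879, -0.477, -0.0]
ft_force: [-0.1, -0.2, -2.3]
opening: 0.0406
grasp_force: 20.6
```

play_rows --commands '[0,0,0.06,0,0,0,0,0]'

```text
clock: 14.8
ee_pos: [0.5988, -0.2202, 0.1426]
orientation: [-0.0, 0.879, -0.477, 0.001]
ft_force: [-0.2, 0.3, 0.6]
opening: 0.0405
grasp_force: 20.7
```

play_rows --commands '[0,0,0.03,0,-0.1,0,0,0,-0.1,0,-0.01,0,-0.1,0,-0.01,0,-0.1,0,-0.01,0]'

```text
clock: 15.3
ee_pos: [0.5894, -0.2042, 0.1454]
orientation: [-0.0, 0.879, -0.477, 0.004]
ft_force: [-0.1, -1.0, 8.5]
opening: 0.041
grasp_force: 21.2
```

play_rows --commands '[-0.1,0,-0.01,0,-0.1,0,-0.01,0,-0.1,0,-0.01,0,-0.1,0,0,0,0,0,0,0]'

```text
clock: 15.8
ee_pos: [0.5779, -0.1863, 0.146]
orientation: [-0.001, 0.879, -0.477, 0.003]
ft_force: [0.1, 0.3, 7.0]
opening: 0.0408
grasp_force: 21.2
```

Run:
```python
from seg import *
seg(); plan([.566,-.171,.148]); print(bot.sense()["ft_force"])
```

```text
tcp/below px [[328.5, 122.4], [327.1, 173.6]]
[320 135  21  44 838] [[334, 135], [324, 136], [320, 140], [320, 171], [326, 178], [340, 176], [340, 142]]
t 15.85 tcp [ 0.578  -0.1864  0.146 ] toolx [ 0.546 -0.838  0.004] need xyz(units) [-0.39   0.032 -0.042] opening 0.0407 q [-0.05  0.44 -0.18  0.   -0.94  0.62]
[-0.68499706  0.55288772  7.6077168 ]
```

The body's side edges are now vertical in the image, at x=320 and x=340. I'll finish the drag.

play_rows --commands '[-0.1,0,0,0,-0.1,0,0,0,-0.1,0,0,0,-0.06,0,0,0,0,0,0,0]'

```text
clock: 16.35
ee_pos: [0.5678, -0.1712, 0.1447]
orientation: [-0.0, 0.879, -0.477, 0.002]
ft_force: [1.7, -0.2, 5.7]
opening: 0.0406
grasp_force: 21.1
```

Run:
```python
from seg import *
f,s=seg(); plan([.566,-.171,.148]); print(bot.sense()["ft_force"])
cv2.imwrite("pics/s7.png",cv2.resize(f["color"][80:220,220:400,::-1],None,fx=4,fy=4,interpolation=cv2.INTER_CUBIC))
```

```text
tcp/below px [[331.7, 125.2], [330.0, 176.9]]
[321 138  22  43 835] [[337, 138], [321, 142], [321, 174], [327, 180], [340, 178], [342, 145]]
t 16.4 tcp [ 0.5679 -0.1713  0.1447] toolx [ 0.546 -0.838  0.003] need xyz(units) [-0.026  0.029 -0.065] opening 0.041 q [-0.02  0.42 -0.22  0.   -0.93  0.6 ]
[ 2.55244574 -0.65124191  5.69549969]
```

View pics/s7.png

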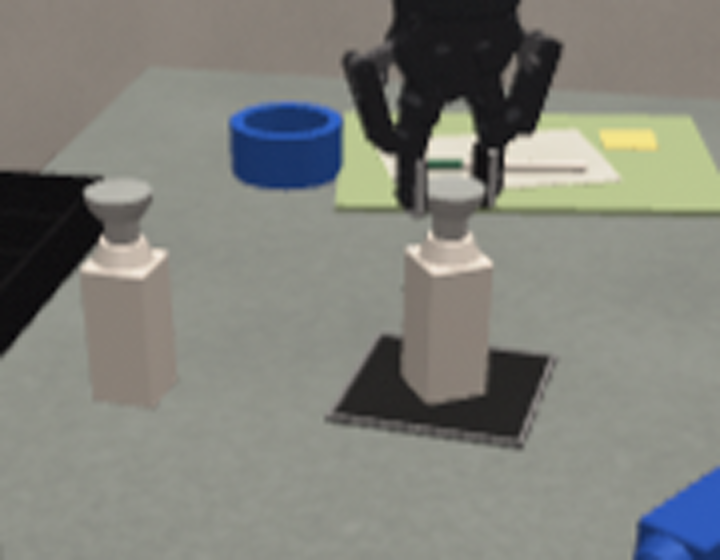

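The bottle stands upright on the mat, with its base near crop (445,385), about the mat's centre, and the twin undisturbed at (125,330). Now I release and retreat.

play_rows --commands '[0,0,0,0,0,0,0,0,0,0,0,0,0,0,0,0,0,0,0,0]' --claw -1

```text
clock: 16.9
ee_pos: [0.5663, -0.1712, 0.1429]
orientation: [0.0, 0.879, -0.477, -0.0]
ft_force: [-0.5, -0.8, 0.1]
opening: 0.0855
grasp_force: 0.0
```

play_rows --commands '[0,0,-0.3,0,0,0,-0.5,0,0,0,-0.7,0,0,0,-0.5,0,0,0,0,0]'

```text
clock: 17.4
ee_pos: [0.5686, -0.1717, 0.2478]
orientation: [-0.001, 0.879, -0.477, 0.004]
ft_force: [0.5, 0.6, 0.1]
opening: 0.0857
grasp_force: 0.0
```

Run:
```python
from go import *
f=grab_frame("side"); im=f["color"].astype(int)
m=((im[...,0]-im[...,1]>4)&(im.min(2)>85)).astype(np.uint8); k=np.zeros_like(m);k[125:200,300:365]=1; m=cv2.morphologyEx(m*k,cv2.MORPH_OPEN,np.ones((3,3)))
n,l,st,ce=cv2.connectedComponentsWithStats(m); i=1+st[1:,4].argmax(); c,_=cv2.findContours((l==i).astype(np.uint8),0,2)
p=cv2.approxPolyDP(c[0],2,True).reshape(-1,2); print(p.tolist())
# base: left,front,right bottom corners
lo=[[p[p[:,0]<324][:,0].min(),p[p[:,0]<324][:,1].max()],*p[p[:,1]>175].tolist()]
b=cast(f,lo,.003); print(lo,b.round(3)); plan([.566,-.171,.3])
```

```text
[[327, 137], [321, 142], [321, 174], [327, 180], [340, 178], [342, 145], [337, 138], [333, 140]]
[[np.int32(321), np.int32(174)], [327, 180], [340, 178]] [[ 0.593 -0.177  0.003]
 [ 0.573 -0.147  0.003]
 [ 0.54  -0.164  0.003]]
t 17.45 tcp [ 0.5673 -0.1713  0.2453] toolx [ 0.545 -0.839  0.002] need xyz(units) [-0.016  0.016 -1.094] opening 0.0853 q [-0.02  0.33 -0.09  0.   -1.15  0.6 ]
```

```bash
python3 -c "
from plant import workorder; print(workorder.finish_job())"
```

```text
the job is handed in; nothing more can be done
None
```

The fallen dispenser stands upright and released on the drip mat, its base within a few millimetres of the mat's centre by camera. The twin and the jar were never touched, and the job was handed in at about 17.5 s; it returned no verdict.

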